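# Clamp a re-glued phone in the screen-bonding press, to the first click

### The arm

A 6-joint arm with a two-finger parallel gripper is mounted at the origin on the work surface. World frame = base frame: x ahead of the robot, y to its left, z up, the work surface at z = 0. Lengths are in m, angles in degrees, forces in N, time in s.
With the tool pointing down it reaches from about 0.375 to 0.9 m from the base axis. Payload 3.1 kg.
Tool frame: the origin (TCP) lies on the centre line of the jaws, within the pads' length; the fingertips stand 25 mm ahead of it and the grasp point (between the pads) lies 6 mm ahead of it; z points along the fingers, y is the line along which they close (so a half turn about z gives the same grasp; the last joint's range is limited). The gripper opens to 87 mm and grips with 3 to 60 N. Pads are 19 mm wide; open, the fingers measure 117 mm over their backs; the gripper's body (75 mm by 190 mm) begins 51 mm behind the grasp point.
Start: joints at [-81.561, 30.224, 82.088, -0, 67.689, -10.227], TCP at [0.2, -0.592, 0.248] pointing down, gripper open.
Joint ranges: [-176.69, 176.69], [-43.24, 126.21], [12.49, 139.97], [-82, 262], [0, 151.66], [-163.58, 163.58]. Speed limits (degrees/s): [159.86, 159.86, 180, 180, 180, 180].

### API

Orientations are given as a 3x3 rotation matrix whose columns are the frame's x, y, z axes.
In Python, from rig import * gives the robot as it stands.
- The arm moves only by the tool step_arm, never from a script. Its argument "steps" is a list of rows, each a list of 7 numbers: the shift along the tool's x, y, z normalised to -1 to 1, where 1 is 0.3 m, then the turn, a rotation vector about the tool's x, y, z normalised to -1 to 1, where 1 is 45 degrees, then the gripper's target within -1 to 1 (shut at 1, half-way at 0, fully open at -1). A call has 1 to 8 rows; each row is the pose to reach, as a shift and turn from the pose commanded when the call began, along the tool's axes at that moment; what a row does not reach only later rows make up. A row lasts 1/12 s, in which the tool goes at most 41.7 mm and 7.16 degrees, less where a joint would pass 70% of its speed; a pose out of reach is approached as far as the arm can. A call with a number of a shift or a turn outside -1 to 1 is refused whole. A call with a gripper value outside its range is refused whole. The fingers move at their own pace and stop on an object; the grip force is fixed at half the most. Time passes only in rows, so rows that repeat a pose let the fingers close. It gives the time, the measured TCP pose, the force, the opening and the grip force at its end, in the units of the state.
- read_state(): the state, without advancing time (a new reading comes with each control period).
- capture(name): name is "scene" or "top" or "wrist"; returns a dict with "image" (420x560x3 uint8, red, green, blue), "vertical_fov" (degrees; the focal length in pixels is half the picture's height over the tangent of half this angle, whatever the lens; pixels are square), "cx", "cy" (the principal point, pixels), "k1" (the pictures are not rectified: a ray, as slopes to the right and down, at radius r is drawn at 1 + k1 r^2 times it, then the intrinsics apply), "world_from_camera" (4x4, takes a point from camera to world coordinates); the wrist camera has in their place "T_tool_cam" (4x4, takes a point from camera to tool coordinates, whose origin is the TCP and whose axes are the flange's). Camera axes: x right, y down, z forward; pixel columns grow to the right and rows downward; lengths in m; the calibration is good to about 2 mm. A picture is of the moment at which its call begins: read the wrist's pose just before it. There is no depth.
- hand_in(): hands the job in; it is judged then, once.
The state is a dict: "time_s": time; "joint_positions": joint angles; "qvel": joint speeds; "tau": joint torques, N m; "position": TCP position; "tcp_rot": TCP orientation; "force": force on the tool from outside, world axes, zero at the start; "moment": the same for the moment, N m; "opening": opening from 0.0 (shut) to 1.0 (fully open); "grasp_force": force on a finger pad.
Only numpy, scipy, OpenCV 4.12 (cv2) and the standard library are available. Lean on these libraries where they do the work, as an engineer would, in place of code of your own. Each camera call takes 0.05 s, during which the arm holds its last target. There are 200 camera calls.

### The job

Take the white-framed phone from the blue mat, lay it screen up on the runway of the screen-bonding press and slide it under the press foot, fully home against the blue end stop. Then screw the foot down onto it by turning the red handle clockwise, and stop and let go at the first click of its slip clutch: never let it click a second time. Leave the other things on the desk where they are.

Things in the scene. Friction and masses are not known exactly. Their poses are not given: they have to be found in the camera images.
- phone_center (a point): Centre of the phone to be clamped: a white-framed slab with dark glass, 140 x 64 x 9 mm, about 0.17 kg, lying screen up on the blue mat (3 mm thick, top 3 mm above the desk). x runs along its 140 mm length, y across its 64 mm width, z up out of the screen. Grasp it across the 64 mm; either end may go first into the press.
- phone: The same phone; origin at the centre of its underside, axes as phone_center.
- press: Screen-bonding press, fixed to the desk: aluminium bed, two pillars, blue cross-beam, red handle on top. Origin on the screw's upright axis, at desk height; x is the way the phone slides in, z up. Bed: x -215 to +95 mm, y +-62 mm, top 14 mm above the desk. Pillars: 8 mm radius at x 0, y +-53 mm. Cross-beam: x +-18, y +-62 mm, 58 to 78 mm above the desk.
- runway (a point): Middle of the open runway on the bed's top face, 135 mm before the screw axis (x = -135 mm in the press frame), where the phone can be laid, long side along the press's x. Two steel side guides, 7 mm high and 68 mm apart inside, run from 60 mm to 205 mm beyond this point; their mouth flares to 88 mm apart, starting 34 mm beyond it. Same axes as the press.
- home (a point): Where the phone's centre lies when it is home: on the screw axis, 18.5 mm above the desk, axes as the press. The phone's leading end then touches the face of the blue end stop (10 mm high), 70 mm beyond this point along x, and its trailing end is 70 mm before it. A push of some 5 N against the stop is plenty.
- foot: Press foot, a black rubber-faced plate 90 x 58 mm hung on four springs (12 N/mm together) from a plate that the screw moves up and down under the cross-beam. Origin on the screw axis; its pressing face is 28 mm above this origin, so fully up it is 28 mm above the desk, 5 mm above the top of a phone lying on the bed. It presses with about 20 N when the clutch clicks.
- handle_grip (a point): Grip point of the red handle, on the screw axis, 120 mm above the desk: an upright bar 64 mm long (x of this frame), 12 mm thick (y), from 100 to 132 mm above the desk. Under it a black hub of 16 mm radius (87 to 100 mm) and a ticked steel collar of 25 mm radius. Clockwise from above screws the foot down; it turns freely at about 0.15 N m and the slip clutch lets go at 0.25 N m.
- spindle (a joint): Turn of the screw spindle (rad), growing clockwise from above; 0 = foot fully up. The foot sinks 4 mm per rad, so it meets the phone at about 1.25 rad; its springs then give, and the clutch clicks some 0.3 to 0.5 rad later. It stays where it is left. It starts somewhere from 0 to 0.7.
- clutch (a joint): Turn of the handle against the spindle (rad), growing clockwise: the slip of the clutch. 0 while the handle and spindle turn together. 12 clicks a turn: resistance peaks near 0.13, falls away, and at 0.26 the clutch has jumped (the click); the handle then runs on by itself, or settles when let go, into the next notch at 0.52. The second click comes at 0.79.
- mat: Blue silicone work mat, fixed, 310 x 240 x 3 mm. Origin at desk height near its far edge: the mat runs from x = -260 to +50 mm and y +-120 mm of this frame; the phone lies around x = -145 mm. The mat and the press change sides.
- screwdriver_grip (a point): Yellow-handled screwdriver, 120 mm, lying on the far end of the mat: a bystander.
- suction_cup: Orange suction cup, 52 mm across and 34 mm high, on the far end of the mat: a bystander.
- spare_phone_center (a point): All-black phone of the same size lying on the bare desk: a bystander, not the one to clamp.
- calculator: Grey calculator, 150 x 100 x 16 mm, a bystander.
- tape_roll: White tape roll, 96 mm across, 45 mm high, a bystander.
- pen: Black pen, 130 mm, a bystander.
Mind the look-alikes: they are no part of the job. Leave any brown or orange look-alike of the phone alone.

How it is judged:
By the outcome, as a careful person would: the job done as asked, in the order asked, and still so for the second after the job is handed in, with the robot touching nothing.
It also fails if it takes over 70 s, if anything falls off the work surface, if the arm or the gripper's body presses on something with over 40 N, if the wrist force passes 120 N, or if a joint passes its speed limit or range.

## Working session

There is one attempt and no reset: what is moved stays moved. The work goes in short steps, Python scripts to look and compute and a tool call to move; the robot and the scene stay as the last step left them, time stands still between calls to the robot, and variables do not carry over. Pictures are saved under pics/ and viewed, at most 10 in all, crops included, and the job is handed in when it is done.

Besides the shell and the picture viewer there is one more tool, called as name(argument=value, ...) on one line, values as JSON. step_arm: Moves the arm, as the interface text tells. Scaled input: -1 to 1 covers 0.3 m each way for a shift and 45 degrees each way for a turn. Its arguments: {"type":"object","properties":{"steps":{"type":"array"}},"required":["steps"]}

```bash
mkdir -p pics; cat > h.py <<'E'
from rig import *
import numpy as np, cv2
def K(c):
    f=c["image"].shape[0]/2/np.tan(np.radians(c["vertical_fov"]/2)); return f
def cap(n):
    s=read_state(); c=capture(n)
    if n=="wrist":
        T=np.eye(4);T[:3,:3]=np.array(s["tcp_rot"]);T[:3,3]=s["position"]
        c["W"]=T@np.array(c["T_tool_cam"])
    else: c["W"]=np.array(c["world_from_camera"])
    return c
def ray(c,u,v):
    f=K(c);xd=np.array([(u-c["cx"])/f,(v-c["cy"])/f]);x=xd.copy()
    for _ in range(30): x=xd/(1+c["k1"]*(x@x))
    d=c["W"][:3,:3]@np.array([x[0],x[1],1]);return c["W"][:3,3],d
def onz(c,u,v,z):
    o,d=ray(c,u,v);return o+d*(z-o[2])/d[2]
def proj(c,p):
    q=np.linalg.inv(c["W"])@np.append(p,1);x=q[:2]/q[2];x=x*(1+c["k1"]*(x@x));return x*K(c)+[c["cx"],c["cy"]]
def save(c,n): cv2.imwrite("pics/"+n,c["image"][:,:,::-1])
E
python3 - <<'E'
from h import *
for n in("top","scene"):
    c=cap(n);save(c,n+"0.png");print(n,c["W"].round(3).tolist(),c["vertical_fov"],c["cx"],c["cy"],c["k1"])
s=read_state();print(s)
print(capture("wrist")["T_tool_cam"])
E
```

```text
top [[-0.071, -0.976, 0.204, 0.174], [-0.997, 0.07, -0.013, 0.027], [-0.002, -0.205, -0.979, 1.58], [0.0, 0.0, 0.0, 1.0]] 48.83075192840595 286.2840796494402 204.28629276523733 -0.11637970983147258
scene [[0.591, 0.434, -0.68, 1.318], [0.807, -0.306, 0.506, -0.621], [0.011, -0.847, -0.531, 0.763], [0.0, 0.0, 0.0, 1.0]] 48.5947994360596 273.7591002202307 210.6785126926971 -0.09929453977490847
{'time_s': 0.1, 'joint_positions': array([-8.15607560e+01,  3.02712847e+01,  8.21504402e+01, -5.49186674e-04,
        6.76887393e+01, -1.02264387e+01]), 'qvel': array([ 0.08388597, -0.09056414, -0.08910198,  0.07293917,  0.01128394,
       -0.05506748]), 'tau': array([ 5.24294660e-05, -4.40985525e+01, -1.77150464e+01,  6.35485305e-02,
        5.34067419e-02, -4.85454143e-05]), 'position': array([ 0.19997047, -0.59149185,  0.24668694]), 'tcp_rot': array([[ 9.47401020e-01,  3.20048780e-01, -2.91720579e-04],
       [ 3.20048739e-01, -9.47399162e-01,  1.90578634e-03],
       [ 3.33568760e-04, -1.89890872e-03, -9.99998141e-01]]), 'force': array([ 0.40306555, -1.16667542, -0.26541484]), 'moment': array([ 0.00625753,  0.00903571, -0.00349908]), 'grasp_force': 0.0, 'opening': 1.0020074585537295}
[[-4.14814199e-04 -9.54815576e-01 -2.97198660e-01  8.27144913e-02]
 [ 9.99999797e-01 -2.52166550e-04 -5.85606828e-04 -1.13272008e-04]
 [ 4.84202960e-04 -2.97198843e-01  9.54815487e-01 -1.36415479e-01]
 [ 0.00000000e+00  0.00000000e+00  0.00000000e+00  1.00000000e+00]]
```

View pics/top0.png

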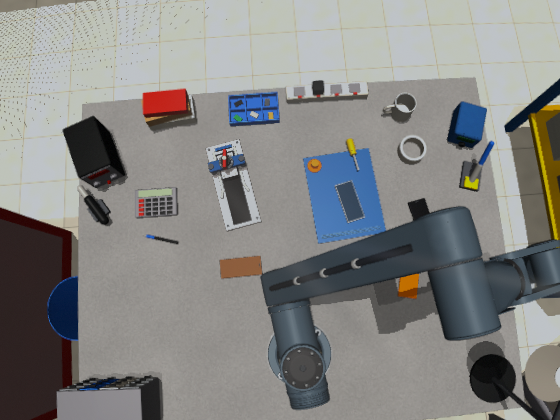

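View pics/scene0.png

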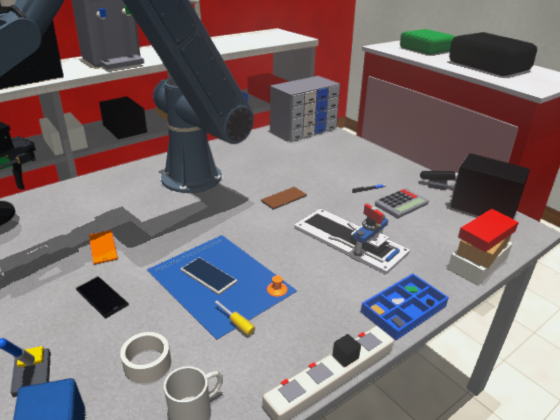

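The top view shows the phone on the mat at about (349,201). The press bed runs from (240,227) to (225,145), with the red handle near (225,157).

```bash
python3 - <<'E'
from h import *
c=cap("top");im=c["image"].astype(int);h=cv2.cvtColor(c["image"],cv2.COLOR_RGB2HSV)
# mat
m=((h[...,0]>98)&(h[...,0]<122)&(h[...,1]>130)).astype(np.uint8)
m[:,:300]=0;m[:,390:]=0;m[:145]=0;m[245:]=0
roi=np.zeros_like(m);cn=max(cv2.findContours(m,0,2)[0],key=cv2.contourArea)
cv2.drawContours(roi,[cn],-1,1,-1)
ph=((roi>0)&(m==0)).astype(np.uint8)
p=max(cv2.findContours(ph,0,2)[0],key=cv2.contourArea);r=cv2.minAreaRect(p)
b=np.array([onz(c,*q,0.012) for q in cv2.boxPoints(r)]);print("phone",r,b.mean(0).round(4),b[:,:2].round(4).tolist())
e=[b[1]-b[0],b[2]-b[1]];L=max(e,key=np.linalg.norm);print([np.linalg.norm(x) for x in e],np.degrees(np.arctan2(L[1],L[0])))
# bed corners
for q in [(218,230),(261,221),(240,227)]: print(q,onz(c,*q,0.014).round(4))
w=((h[...,2]>170)&(h[...,1]<40)).astype(np.uint8);w[:,:200]=0;w[:,268:]=0;w[:135]=0;w[235:]=0
w=cv2.morphologyEx(w,cv2.MORPH_CLOSE,np.ones((9,9)))
p=max(cv2.findContours(w,0,2)[0],key=cv2.contourArea);r=cv2.minAreaRect(p);print(r)
b=np.array([onz(c,*q,0.014) for q in cv2.boxPoints(r)]);print("bed",b.mean(0).round(4),b[:,:2].round(4).tolist())
red=((h[...,0]<8)|(h[...,0]>172))&(h[...,1]>140);red[:,:200]=0;red[:,250:]=0;red[:138]=0;red[180:]=0
v,u=np.nonzero(red);print("handle",u.mean(),v.mean(),onz(c,u.mean(),v.mean(),.125).round(4))
E
```

```text
phone ((349.1905212402344, 200.75143432617188), (41.13560104370117, 19.419918060302734), 70.20112609863281) [ 0.4981 -0.2128  0.012 ] [[0.5588, -0.1622], [0.578, -0.2286], [0.437, -0.2629], [0.4187, -0.1975]]
[np.float64(0.06913566967050355), np.float64(0.14509021340915754)] -166.31414981866328
(218, 230) [0.4272 0.2461 0.014 ]
(261, 221) [0.448  0.0969 0.014 ]
(240, 227) [0.4323 0.1701 0.014 ]
((236.20590209960938, 197.82354736328125), (56.995872497558594, 35.410194396972656), 75.96376037597656)
bed [0.537  0.1783 0.014 ] [[0.6259, 0.2588], [0.6483, 0.1363], [0.4476, 0.0994], [0.4261, 0.2188]]
handle 224.0 157.5 [0.6489 0.201  0.125 ]
```

```bash
cat >> h.py <<'E'
def go(p,yaw):
    s=read_state();R=np.array(s["tcp_rot"]);a=np.radians(yaw)
    G=np.array([[np.cos(a),np.sin(a),0],[np.sin(a),-np.cos(a),0],[0,0,-1]])
    d=R.T@(np.array(p)-s["position"]);r=cv2.Rodrigues(R.T@G)[0].ravel()
    print("pos",s["position"].round(4),"yaw",np.degrees(np.arctan2(R[1,0],R[0,0])).round(2),"t",s["time_s"],"q6",s["joint_positions"][5].round(1))
    print("step",(d/.3).round(4),(np.degrees(r)/45).round(4),"mm",(d*1000).round(1),"deg",np.degrees(r).round(2),"rows",np.linalg.norm(d)/.0417)
E
python3 -c "
from h import *
go([.498,-.213,.2],13.7)
go([.35,-.40,.22],15)"
```

```text
pos [ 0.2    -0.5917  0.2469] yaw 18.67 t 0.2 q6 -10.2
step [ 1.3451 -0.8779  0.1578] [-0.0017 -0.0002  0.1104] mm [ 403.5 -263.4   47.3] deg [-0.08 -0.01  4.97] rows 11.611134542462809
pos [ 0.2    -0.5917  0.2469] yaw 18.67 t 0.2 q6 -10.2
step [ 0.6782 -0.4453  0.0905] [-0.0017 -0.0002  0.0815] mm [ 203.5 -133.6   27.1] deg [-0.08 -0.01  3.67] rows 5.873161485390455
```

step_arm(steps=[[0.68,-0.445,0.08,0,0,0.08,-1],[0.68,-0.445,0.08,0,0,0.08,-1],[0.68,-0.445,0.08,0,0,0.08,-1],[0.68,-0.445,0.08,0,0,0.08,-1],[0.68,-0.445,0.08,0,0,0.08,-1],[0.68,-0.445,0.08,0,0,0.08,-1],[0.68,-0.445,0.08,0,0,0.08,-1]])

```text
time_s: 0.78
position: [0.3529, -0.3934, 0.2225]
tcp_rot: [[0.964, 0.265, -0.001], [0.265, -0.964, 0.007], [0.001, -0.007, -1.0]]
force: [0.0, 0.3, -1.0]
opening: 0.996
grasp_force: 0.0
```

```bash
python3 -c "
from h import *
go([.498,-.213,.2],13.7)"
```

```text
pos [ 0.3529 -0.3934  0.2225] yaw 15.39 t 0.7833 q6 14.2
step [ 0.6258 -0.4507  0.0788] [-0.0086 -0.001   0.0376] mm [ 187.8 -135.2   23.6] deg [-0.39 -0.05  1.69] rows 5.577427205431727
```

step_arm(steps=[[0.626,-0.45,0.08,0,0,0.036,-1],[0.626,-0.45,0.08,0,0,0.036,-1],[0.626,-0.45,0.08,0,0,0.036,-1],[0.626,-0.45,0.08,0,0,0.036,-1],[0.626,-0.45,0.08,0,0,0.036,-1],[0.626,-0.45,0.08,0,0,0.036,-1],[0.626,-0.45,0.08,0,0,0.036,-1],[0.626,-0.45,0.08,0,0,0.036,-1]])

```text
time_s: 1.45
position: [0.4973, -0.2203, 0.1993]
tcp_rot: [[0.972, 0.236, -0.001], [0.236, -0.972, -0.0], [-0.001, 0.0, -1.0]]
force: [-0.2, -0.1, 0.7]
opening: 1.002
grasp_force: 0.0
```

```bash
python3 - <<'E'
from h import *
c=cap("wrist");save(c,"w1.png");h=cv2.cvtColor(c["image"],cv2.COLOR_RGB2HSV)
m=((h[...,0]>98)&(h[...,0]<122)&(h[...,1]>130)).astype(np.uint8)
ph=(1-m);ph=cv2.morphologyEx(ph,cv2.MORPH_OPEN,np.ones((5,5)))
n,l,st,ce=cv2.connectedComponentsWithStats(ph)
for i in range(1,n):
    if st[i,4]<2000: continue
    p=cv2.findContours((l==i).astype(np.uint8),0,2)[0][0];r=cv2.minAreaRect(p)
    b=np.array([onz(c,*q,0.012) for q in cv2.boxPoints(r)]);e=[b[1]-b[0],b[2]-b[1]];L=max(e,key=np.linalg.norm)
    print(st[i],r,b.mean(0).round(4),[np.linalg.norm(x).round(4) for x in e],np.degrees(np.arctan2(L[1],L[0])))
E
```

```text
[     0      0    560    420 163046] ((279.5, 209.5), (419.0, 559.0), 90.0) [ 0.4333 -0.2392  0.012 ] [np.float64(0.4932), np.float64(0.5034)] -151.62008555750594
[ 235  112   71  144 8280] ((270.0, 183.49998474121094), (69.99998474121094, 142.99996948242188), 0.0) [ 0.5003 -0.2127  0.012 ] [np.float64(0.1405), np.float64(0.0631)] 11.634542035672462
```

View pics/w1.png

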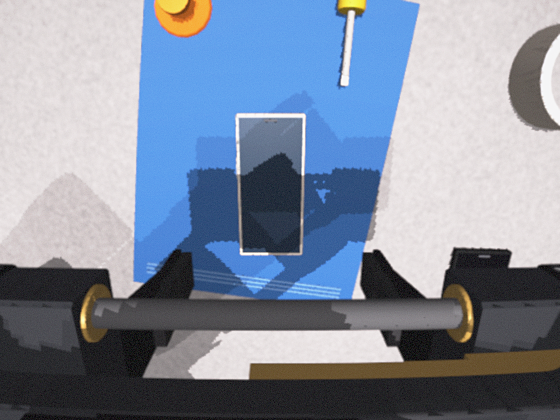

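The wrist view shows the phone upright at about (270,184), its ends at (270.5,114) and (271,254). It lies within about a degree of the tool's x axis.

```bash
python3 - <<'E'
from h import *
c=cap("wrist")
a=onz(c,270.5,114,.012);b=onz(c,271,255,.012);d=a-b;y=np.degrees(np.arctan2(d[1],d[0]));p=(a+b)/2
print(a,b,np.linalg.norm(d),y)
go([p[0],p[1],.0300],y)
E
```

```text
[ 0.56653756 -0.19860663  0.012     ] [ 0.43172999 -0.2307695   0.012     ] 0.13859124252180216 13.418969786935927
pos [ 0.4965 -0.222   0.1995] yaw 13.43 t 1.55 q6 40.7
step [ 0.0143 -0.0218  0.5651] [0.0005 0.0005 0.0003] mm [  4.3  -6.5 169.5] deg [0.02 0.02 0.01] rows 4.0699798840816985
```

step_arm(steps=[[0.014,-0.022,0.14,0,0,0,-1],[0.014,-0.022,0.28,0,0,0,-1],[0.014,-0.022,0.4,0,0,0,-1],[0.014,-0.022,0.48,0,0,0,-1],[0.014,-0.022,0.53,0,0,0,-1],[0.014,-0.022,0.555,0,0,0,-1],[0.014,-0.022,0.563,0,0,0,-1],[0.014,-0.022,0.563,0,0,0,-1]])

```text
time_s: 2.22
position: [0.4992, -0.2149, 0.0307]
tcp_rot: [[0.973, 0.231, 0.0], [0.231, -0.973, -0.0], [0.0, 0.0, -1.0]]
force: [-0.5, -0.7, 0.8]
opening: 0.998
grasp_force: 0.0
```

step_arm(steps=[[0,0,0,0,0,0,0.2],[0,0,0,0,0,0,0.5],[0,0,0,0,0,0,1],[0,0,0,0,0,0,1],[0,0,0,0,0,0,1],[0,0,0,0,0,0,1]])

```text
time_s: 2.72
position: [0.4998, -0.2139, 0.0314]
tcp_rot: [[0.973, 0.233, 0.001], [0.233, -0.973, -0.001], [0.001, 0.001, -1.0]]
force: [0.2, 0.0, 5.7]
opening: 0.725
grasp_force: 30.0
```

step_arm(steps=[[0,0,-0.05,0,0,0,1],[0,0,-0.15,0,0,0,1],[0,0,-0.27,0,0,0,1],[0,0,-0.4,0,0,0,1],[0,-0.1,-0.5,0,0,0,1],[0,-0.22,-0.5,0,0,0,1],[0,-0.34,-0.5,0,0,0,1],[0,-0.46,-0.5,0,0,0,1]])

```text
time_s: 3.38
position: [0.4667, -0.0783, 0.1813]
tcp_rot: [[0.973, 0.231, 0.001], [0.231, -0.973, -0.0], [0.001, 0.001, -1.0]]
force: [0.5, 0.8, -1.6]
opening: 0.729
grasp_force: 30.0
```

```bash
python3 -c "
from h import *
go([.515,.175,.18],10.4)"
```

```text
pos [ 0.4667 -0.0783  0.1813] yaw 13.38 t 3.3833 q6 53.5
step [ 0.3522 -0.7841  0.0044] [ 0.0007 -0.0014  0.0662] mm [ 105.6 -235.2    1.3] deg [ 0.03 -0.06  2.98] rows 6.184095260553772
```

step_arm(steps=[[0.05,-0.12,0,0,0,0.066,1],[0.1,-0.24,0,0,0,0.066,1],[0.16,-0.36,0,0,0,0.066,1],[0.22,-0.48,0,0,0,0.066,1],[0.27,-0.6,0,0,0,0.066,1],[0.32,-0.71,0,0,0,0.066,1],[0.352,-0.77,0,0,0,0.066,1],[0.352,-0.77,0,0,0,0.066,1]])

```text
time_s: 4.05
position: [0.5168, 0.1739, 0.1805]
tcp_rot: [[0.982, 0.187, 0.002], [0.187, -0.982, 0.002], [0.002, -0.001, -1.0]]
force: [0.8, -0.6, -2.2]
opening: 0.727
grasp_force: 30.0
```

```bash
python3 - <<'E'
from h import *
s=read_state();print(s["position"],s["time_s"]);c=cap("wrist");save(c,"w2.png")
E
```

```text
[0.51682726 0.17388686 0.18050336] 4.05
```

View pics/w2.png

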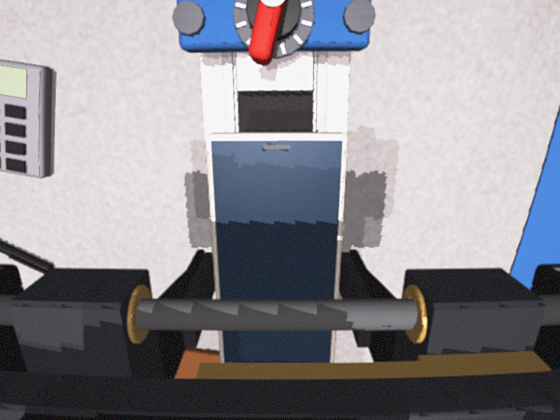

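The wrist view shows the phone held with its leading edge near row 137. The bed's side edges are at about columns 201 and 349 near row 60, the beam's near edge is at row 48, and the handle points to about (265,55).

```bash
python3 - <<'E'
from h import *
c=cap("wrist");g=cv2.GaussianBlur(cv2.cvtColor(c["image"],cv2.COLOR_RGB2GRAY),(3,3),0).astype(int)
for v in (60,75,90,105,120): 
    r=g[v];d=np.diff(r);k=[(int(i),int(d[i])) for i in range(185,365) if abs(d[i])>7];print(v,k)
c_=c
for u,v in[(211,138),(346,138)]: print("lead",onz(c,u,v,.18-.030+.012))
for u,v in[(200,55),(349,55),(180,48),(368,48)]: print(u,v,onz(c,u,v,.014),onz(c,u,v,.058))
E
```

```text
60 [(196, 10), (199, -13), (200, -11), (217, -12), (218, -18), (219, -8), (221, 12), (222, 13), (226, -11), (227, -18), (228, -20), (230, 22), (231, 23), (232, 27), (233, 21), (249, -13), (250, -32), (251, -52), (252, -48), (253, -28), (254, -13), (256, -8), (263, 11), (264, 28), (265, 38), (266, 30), (267, 13), (276, 13), (277, 19), (288, 9), (289, 9), (308, -26), (309, -54), (310, -22), (311, 21), (314, 9), (315, 13), (321, 11), (344, -12), (345, -15), (346, 8), (347, 23), (348, 11)]
75 [(197, 16), (198, 12), (228, -17), (229, -16), (230, 12), (231, 17), (256, -9), (257, -14), (258, -8), (271, 14), (272, 15), (308, -26), (309, -42), (310, 8), (311, 38), (313, -10), (314, 10), (315, 14)]
90 [(198, 16), (199, 8), (228, -8), (229, -26), (230, -12), (231, 22), (233, -52), (234, -65), (235, -36), (236, -11), (308, 20), (309, 61), (310, 73), (311, 34), (314, 9), (345, -11)]
105 [(198, 8), (199, 11), (229, -22), (230, -17), (231, 20), (232, 19), (233, -30), (234, -72), (235, -60), (236, -16), (308, 40), (309, 75), (310, 54), (312, -22), (314, 20), (344, -10), (345, -10)]
120 [(199, 9), (200, 8), (230, -16), (232, 17), (234, -43), (235, -77), (236, -50), (308, 44), (309, 78), (310, 53), (312, -19), (313, 8), (314, 16), (344, -8)]
lead [0.57738298 0.21303718 0.162     ]
lead [0.58841825 0.15469857 0.162     ]
200 55 [0.62319828 0.25576328 0.014     ] [0.61942393 0.24582173 0.058     ]
349 55 [0.64563274 0.13675344 0.014     ] [0.63859706 0.14411252 0.058     ]
180 48 [0.62574233 0.27259938 0.014     ] [0.62159814 0.26021035 0.058     ]
368 48 [0.65395892 0.12281455 0.014     ] [0.64571285 0.13219995 0.058     ]
```

```bash
python3 - <<'E'
from h import *
c=cap("wrist")
P=lambda u,v,z=.014:onz(c,u,v,z)[:2]
L0,L1=P(197.3,68),P(199.5,120);R0,R1=P(346.3,68),P(344.8,105)
l0,l1=P(234.3,90),P(235.2,120);r0,r1=P(309.8,90),P(309.3,120)
for a,b in((L1,L0),(R1,R0),(l1,l0),(r1,r0)): d=b-a;print(a,b,np.degrees(np.arctan2(d[1],d[0])))
for a,b in((180-3,48),(368-3,48)): print(P(a,b,.058))
A=np.radians(10.6);n=np.array([-np.sin(A),np.cos(A)])
print("bed mid lateral",[(n@x).round(4) for x in(L0,L1,R0,R1,l0,l1,r0,r1)])
print("tcp lateral",n@read_state()["position"][:2])
h=cv2.cvtColor(c["image"],cv2.COLOR_RGB2HSV)
red=((h[...,0]<8)|(h[...,0]>172))&(h[...,1]>140)&(np.arange(420)[:,None]<100);v,u=np.nonzero(red);print("red",u.mean(),v.mean(),u.min(),u.max(),v.max())
go([.515,.175,.1],10.6)
E
```

```text
[0.57113091 0.24767089] [0.61230005 0.25485989] 9.905173248720292
[0.60576369 0.12930486] [0.63465486 0.1349097 ] 10.978914148460078
[0.57653957 0.21775793] [0.60049343 0.22224821] 10.617194012217277
[0.58806046 0.15605632] [0.61197331 0.16070659] 11.004813245060657
[0.62076212 0.26053453]
[0.64456891 0.13259766]
bed mid lateral [np.float64(0.1379), np.float64(0.1384), np.float64(0.0159), np.float64(0.0157), np.float64(0.108), np.float64(0.108), np.float64(0.0454), np.float64(0.0452)]
tcp lateral 0.07168947047817438
red 258.02313284864505 27.910773298083278 241 277 60
pos [0.5154 0.1694 0.1802] yaw 10.52 t 4.2 q6 85.9
step [ 0.0025 -0.0187  0.2672] [ 0.0005  0.0023 -0.0017] mm [ 0.7 -5.6 80.2] deg [ 0.02  0.11 -0.08] rows 1.9273854563510566
```

```bash
python3 - <<'E'
from h import *
go([.519,.175,.047],10.6)
E
```

```text
pos [0.5154 0.1694 0.1802] yaw 10.52 t 4.2 q6 85.9
step [ 0.0159 -0.0164  0.4439] [ 0.0005  0.0023 -0.0017] mm [  4.8  -4.9 133.2] deg [ 0.02  0.11 -0.08] rows 3.1976142754804826
```

step_arm(steps=[[0.016,-0.0165,0.1,0,0.002,-0.002,1],[0.016,-0.0165,0.2,0,0.002,-0.002,1],[0.016,-0.0165,0.3,0,0.002,-0.002,1],[0.016,-0.0165,0.37,0,0.002,-0.002,1],[0.016,-0.0165,0.41,0,0.002,-0.002,1],[0.016,-0.0165,0.44,0,0.002,-0.002,1],[0.016,-0.0165,0.443,0,0.002,-0.002,1],[0.016,-0.0165,0.443,0,0.002,-0.002,1]])

```text
time_s: 4.87
position: [0.52, 0.1745, 0.0476]
tcp_rot: [[0.983, 0.182, 0.001], [0.182, -0.983, 0.0], [0.001, 0.0, -1.0]]
force: [1.0, 1.5, -2.0]
opening: 0.725
grasp_force: 30.0
```

step_arm(steps=[[0,0,0.007,0,0,0,1],[0,0,0.013,0,0,0,1],[0,0,0.013,0,0,0,1]])

```text
time_s: 5.12
position: [0.5207, 0.1754, 0.0445]
tcp_rot: [[0.983, 0.183, 0.003], [0.183, -0.983, 0.0], [0.003, 0.0, -1.0]]
force: [0.4, 0.2, -0.8]
opening: 0.725
grasp_force: 30.0
```

step_arm(steps=[[0,0,0.004,0,0,0,1],[0,0,0.007,0,0,0,1],[0,0,0.007,0,0,0,1]])

```text
time_s: 5.37
position: [0.5208, 0.1755, 0.0424]
tcp_rot: [[0.983, 0.184, 0.003], [0.184, -0.983, 0.0], [0.003, 0.0, -1.0]]
force: [1.1, -1.6, 2.6]
opening: 0.731
grasp_force: 30.0
```

step_arm(steps=[[0,0,0,0,0,0,-1],[0,0,0,0,0,0,-1],[0,0,0,0,0,0,-1],[0,0,0,0,0,0,-1],[0,0,-0.06,0,0,0,-1],[0,0,-0.16,0,0,0,-1],[0,0,-0.27,0,0,0,-1],[0,0,-0.3,0,0,0,-1]])

```text
time_s: 6.03
position: [0.5222, 0.1758, 0.1355]
tcp_rot: [[0.983, 0.184, 0.008], [0.184, -0.983, 0.001], [0.008, 0.0, -1.0]]
force: [1.3, 0.2, 0.2]
opening: 1.001
grasp_force: 0.0
```

step_arm(steps=[[-0.05,0,0,0,0,-0.16,-1],[-0.1,0,0,0,0,-0.32,-1],[-0.15,0,0,0,0,-0.48,-1],[-0.2,0,0,0,0,-0.64,-1],[-0.25,0,0,0,0,-0.8,-1],[-0.3,0,0,0,0,-0.96,-1],[-0.3,0,0,0,0,-1,-1],[-0.3,0,0,0,0,-1,-1]])

```text
time_s: 6.7
position: [0.4301, 0.1588, 0.1313]
tcp_rot: [[0.565, 0.825, -0.0], [0.825, -0.565, 0.0], [-0.0, -0.0, -1.0]]
force: [0.8, 0.6, -0.7]
opening: 1.004
grasp_force: 0.0
```

step_arm(steps=[[0,0,0,0,0,-0.16,0.43],[0,0,0,0,0,-0.32,0.43],[0,0,0,0,0,-0.48,0.43],[0,0,0,0,0,-0.64,0.43],[0,0,0,0,0,-0.8,0.43],[0,0,0,0,0,-0.96,0.43],[0,0,0,0,0,-1,0.43],[0,0,0,0,0,-1,0.43]])

```text
time_s: 7.37
position: [0.4322, 0.159, 0.1314]
tcp_rot: [[-0.183, 0.983, 0.002], [0.983, 0.183, 0.0], [-0.0, 0.002, -1.0]]
force: [-0.2, -0.1, 0.2]
opening: 0.482
grasp_force: 0.0
```

step_arm(steps=[[0,0,0,0,0,-0.16,0.43],[0,0,0,0,0,-0.32,0.43],[0,0,0,0,0,-0.48,0.43],[0,0,0,0,0,-0.64,0.43],[0,0,0,0,0,-0.8,0.43],[0,0,0,0,0,-0.96,0.43],[0,0,0,0,0,-1,0.43],[0,0,0,0,0,-1,0.43]])

```text
time_s: 8.03
position: [0.432, 0.159, 0.1315]
tcp_rot: [[-0.824, 0.567, 0.002], [0.567, 0.824, 0.0], [-0.001, 0.001, -1.0]]
force: [-0.2, 0.1, 0.1]
opening: 0.281
grasp_force: 0.0
```

step_arm(steps=[[0,0,0,0,0,-0.16,0.43],[0,0,0,0,0,-0.32,0.43],[0,0,0,0,0,-0.48,0.43],[0,0,0,0,0,-0.64,0.43],[0,0,0,0,0,-0.8,0.43],[0,0,0,0,0,-0.96,0.43],[0,0,0,0,0,-1,0.43],[0,0,0,0,0,-1,0.43]])

```text
time_s: 8.7
position: [0.4318, 0.1589, 0.1315]
tcp_rot: [[-0.983, -0.181, 0.002], [-0.181, 0.983, 0.0], [-0.002, 0.0, -1.0]]
force: [0.2, -0.1, 0.8]
opening: 0.284
grasp_force: 0.0
```

```bash
python3 - <<'E'
from h import *
go([.432,.159,.0425],-169.4)
c=cap("wrist");save(c,"w3.png")
E
```

```text
pos [0.4318 0.1589 0.1315] yaw -169.55 t 8.7 q6 -94.2
step [-1.000e-04  1.000e-04  2.968e-01] [ 0.      0.0024 -0.0034] mm [-0.  0. 89.] deg [ 0.    0.11 -0.15] rows 2.1350213339660513
```

View pics/w3.png

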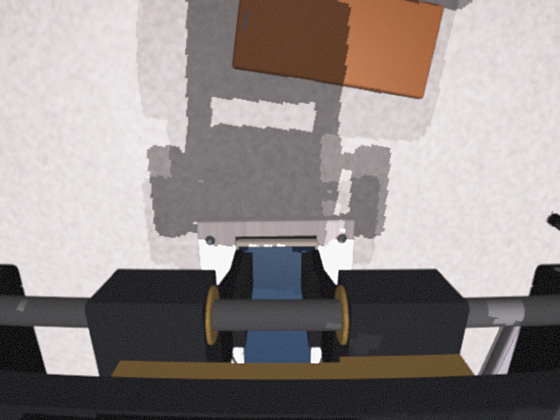

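The wrist view shows the phone's trailing edge centred on the bed at about (277,242), and the bed's near edge at row 222. Next I check the clearance for descending.

```bash
python3 - <<'E'
from h import *
c=cap("wrist");A=np.radians(10.6);t=np.array([np.cos(A),np.sin(A)]);n=np.array([-t[1],t[0]])
for u,v in[(236,240),(317,240),(277,247)]:
    p=onz(c,u,v,.023)[:2];print(p,p@t-.676,p@n-.0768)
p=read_state()["position"][:2];print(p@t-.676,p@n-.0768)
E
```

```text
[0.45544686 0.13228459] -0.20399124862112655 -0.03055286573854741
[0.44439899 0.19274298] -0.20372919103071196 0.03090609122073741
[0.45549378 0.16391875] -0.19812598305591983 0.0005328420075192131
-0.22239611483371208 -1.9778024339348055e-05
```

step_arm(steps=[[0,0,0.08,0,0,0,0.43],[0,0,0.16,0,0,0,0.43],[0,0,0.23,0,0,0,0.43],[0,0,0.27,0,0,0,0.43],[0,0,0.29,0,0,0,0.43],[0,0,0.296,0,0,0,0.43],[0,0,0.296,0,0,0,0.43]])

```text
time_s: 9.38
position: [0.4318, 0.1589, 0.0427]
tcp_rot: [[-0.983, -0.182, 0.001], [-0.182, 0.983, 0.0], [-0.001, 0.0, -1.0]]
force: [0.8, -0.8, -0.3]
opening: 0.286
grasp_force: 0.0
```

step_arm(steps=[[-0.02,0,0,0,0,-0.003,0.43],[-0.04,0,0,0,0,-0.003,0.43],[-0.06,0,0,0,0,-0.003,0.43],[-0.09,0,0,0,0,-0.003,0.43],[-0.12,0,0,0,0,-0.003,0.43],[-0.15,0,0,0,0,-0.003,0.43],[-0.18,0,0,0,0,-0.003,0.43],[-0.21,0,0,0,0,-0.003,0.43]])

```text
time_s: 10.05
position: [0.4947, 0.1707, 0.043]
tcp_rot: [[-0.983, -0.186, 0.002], [-0.186, 0.983, 0.0], [-0.002, -0.0, -1.0]]
force: [-1.4, -1.2, 0.3]
opening: 0.284
grasp_force: 0.7
```

```bash
python3 - <<'E'
from h import *
s=read_state();A=np.radians(10.6);t=np.array([np.cos(A),np.sin(A)]);n=np.array([-t[1],t[0]])
p=s["position"][:2];print(s["position"],p@t-.676,p@n-.0768,s["force"])
E
```

```text
[0.49465422 0.17069297 0.04302529] -0.15838767509887164 -1.2153983556098535e-05 [-1.43824528 -1.19544148  0.29831969]
```

step_arm(steps=[[-0.03,0,0,0,0,0,0.43],[-0.06,0,0,0,0,0,0.43],[-0.09,0,0,0,0,0,0.43],[-0.12,0,0,0,0,0,0.43],[-0.15,0,0,0,0,0,0.43],[-0.18,0,0,0,0,0,0.43],[-0.2,0,0,0,0,0,0.43],[-0.22,0,0,0,0,0,0.43]])

```text
time_s: 10.72
position: [0.5592, 0.1829, 0.0429]
tcp_rot: [[-0.983, -0.186, 0.001], [-0.186, 0.983, 0.0], [-0.002, 0.0, -1.0]]
force: [-1.2, -0.7, 1.2]
opening: 0.284
grasp_force: 0.8
```

step_arm(steps=[[-0.006,0,0,0,0,0,0.43],[-0.012,0,0,0,0,0,0.43],[-0.018,0,0,0,0,0,0.43],[-0.018,0,0,0,0,0,0.43]])

```text
time_s: 11.05
position: [0.5639, 0.1838, 0.043]
tcp_rot: [[-0.983, -0.186, 0.002], [-0.186, 0.983, 0.0], [-0.002, -0.0, -1.0]]
force: [-1.2, -0.4, -0.9]
opening: 0.28
grasp_force: 0.3
```

```bash
cat > st.py <<'E'
from h import *
s=read_state();A=np.radians(10.6);t=np.array([np.cos(A),np.sin(A)]);n=np.array([-t[1],t[0]])
p=s["position"][:2];print(s["position"].round(4),(p@t-.676).round(4),(p@n-.0768).round(4),"F",s["force"].round(2),"M",s["moment"].round(3),s["opening"],s["grasp_force"])
E
python3 st.py
```

```text
[0.5639 0.1838 0.043 ] -0.088 0.0001 F [-1.17 -0.35 -0.88] M [ 0.098  0.032 -0.   ] 0.2803237891407832 0.31493604532442987
```

step_arm(steps=[[-0.006,0,0,0,0,0,0.43],[-0.012,0,0,0,0,0,0.43],[-0.018,0,0,0,0,0,0.43],[-0.021,0,0,0,0,0,0.43],[-0.021,0,0,0,0,0,0.43]])

```text
time_s: 11.47
position: [0.5692, 0.1848, 0.043]
tcp_rot: [[-0.983, -0.186, -0.0], [-0.186, 0.983, -0.0], [0.0, -0.0, -1.0]]
force: [-2.9, -1.4, 1.6]
opening: 0.285
grasp_force: 1.4
```

step_arm(steps=[[-0.003,0,0,0,0,0,0.43],[-0.006,0,0,0,0,0,0.43],[-0.006,0,0,0,0,0,0.43]])

```text
time_s: 11.72
position: [0.5694, 0.1848, 0.0429]
tcp_rot: [[-0.983, -0.186, -0.004], [-0.186, 0.983, -0.001], [0.004, -0.0, -1.0]]
force: [-5.3, -2.4, 5.0]
opening: 0.285
grasp_force: 3.0
```

```bash
python3 st.py
```

```text
[0.5694 0.1848 0.0429] -0.0823 0.0001 F [-5.29 -2.38  4.95] M [-0.276  0.85   0.007] 0.28516402790814516 3.0266476795077324
```

step_arm(steps=[[0.02,0,0,0,0,0,0.43],[0.06,0,0,0,0,0,0.43],[0.08,0,-0.1,0,0,0,0],[0.08,0,-0.22,0,0,0,-0.5],[0.08,0,-0.35,0,0,0,-0.5],[0.08,0,-0.48,0,0,0,-0.5],[0.08,0,-0.6,0,0,0,-0.5],[0.06,0,-0.7,0,0,0,-0.5]])

```text
time_s: 12.38
position: [0.5544, 0.1821, 0.2564]
tcp_rot: [[-0.983, -0.186, 0.007], [-0.186, 0.983, 0.001], [-0.007, -0.0, -1.0]]
force: [-0.0, 0.2, -0.2]
opening: 0.653
grasp_force: 0.0
```

```bash
python3 - <<'E'
from h import *
go([.648,.2,.25],-169.4)
E
```

```text
pos [0.5544 0.1821 0.2564] yaw -169.3 t 12.3833 q6 -93.5
step [-0.3175  0.0006  0.0237] [-0.      0.0089  0.0022] mm [-95.2   0.2   7.1] deg [-0.   0.4  0.1] rows 2.2903530111393384
```

step_arm(steps=[[-0.1,0,0,0,0,0,-0.5],[-0.2,0,0,0,0,0,-0.5],[-0.28,0,0,0,0,0,-0.5],[-0.317,0,0,0,0,0,-0.5],[-0.317,0,0,0,0,0,-0.5],[-0.317,0,0,0,0,0,-0.5]])

```text
time_s: 12.88
position: [0.6476, 0.1995, 0.2528]
tcp_rot: [[-0.983, -0.186, 0.002], [-0.186, 0.983, 0.001], [-0.003, 0.0, -1.0]]
force: [0.2, -0.7, 0.3]
opening: 0.747
grasp_force: 0.0
```

```bash
python3 - <<'E'
from h import *
c=cap("wrist");save(c,"w4.png");h=cv2.cvtColor(c["image"],cv2.COLOR_RGB2HSV)
red=(((h[...,0]<8)|(h[...,0]>172))&(h[...,1]>140)&(h[...,2]>60)).astype(np.uint8)
n,l,st,ce=cv2.connectedComponentsWithStats(red)
for i in range(1,n):
    if st[i,4]<100: continue
    p=max(cv2.findContours((l==i).astype(np.uint8),0,2)[0],key=cv2.contourArea);r=cv2.minAreaRect(p)
    b=np.array([onz(c,*q,0.132) for q in cv2.boxPoints(r)]);e=[b[1]-b[0],b[2]-b[1]];L=max(e,key=np.linalg.norm)
    print(st[i],r,b.mean(0).round(4),[np.linalg.norm(x).round(4) for x in e],np.degrees(np.arctan2(L[1],L[0])))
exec(open("st.py").read())
E
```

```text
[270 169  25  41 616] ((283.4118347167969, 189.85296630859375), (17.220027923583984, 41.71612548828125), 14.03624439239502) [0.6296 0.2017 0.132 ] [np.float64(0.0325), np.float64(0.0129)] 176.9249195163651
[264 216  18  33 375] ((272.29022216796875, 232.81219482421875), (15.435311317443848, 31.080150604248047), 12.094757080078125) [0.6654 0.1998 0.132 ] [np.float64(0.0262), np.float64(0.0121)] 178.7523114664074
[0.6466 0.1995 0.2528] -0.0037 0.0003 F [-0.22 -0.21 -0.39] M [ 0.142 -0.095  0.024] 0.7471181359982921 0.0
```

View pics/w4.png

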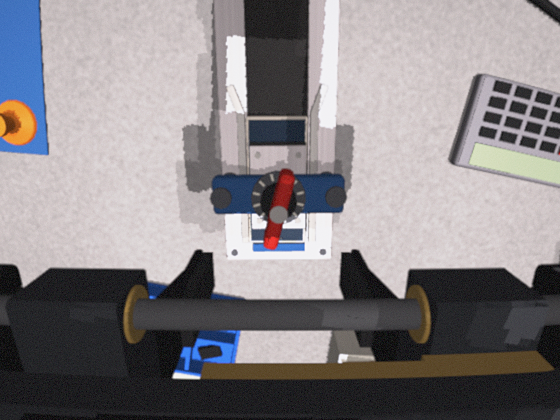

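The view shows the red handle from (288,170) to (269,248), its grey cap at (279,214). The phone is under the foot with its trailing edge at row 116, and its leading rim meets the blue stop at about row 243.

```bash
python3 - <<'E'
from h import *
A=np.radians(10.6);t=np.array([np.cos(A),np.sin(A)]);n=np.array([-t[1],t[0]])
c=cap("wrist");h=cv2.cvtColor(c["image"],cv2.COLOR_RGB2HSV)
red=(((h[...,0]<8)|(h[...,0]>172))&(h[...,1]>140)&(h[...,2]>60)).astype(np.uint8);red[:160]=0;red[255:]=0;red[:,:255]=0;red[:,300:]=0
P=cv2.findNonZero(red);r=cv2.minAreaRect(P);bp=cv2.boxPoints(r);print(r)
for z in(.132,.125):
    b=np.array([onz(c,*q,z) for q in bp]);e=[b[1]-b[0],b[2]-b[1]];L=max(e,key=np.linalg.norm);m=b.mean(0)[:2]
    print(z,m,m@t-.676,m@n-.0768,[np.linalg.norm(x) for x in e],np.degrees(np.arctan2(L[1],L[0])))
for u,v,z in[(277,116,.023),(278,243,.023),(278,250,.024),(279,214,.132)]:
    p=onz(c,u,v,z)[:2];print(u,v,p,p@t-.676,p@n-.0768)
# beam corners at top z .078
for u,v in[(213,176),(344,176),(213,212),(344,212)]: p=onz(c,u,v,.078)[:2];print(p,p@t-.676,p@n-.0768)
g=cv2.cvtColor(c["image"],cv2.COLOR_RGB2GRAY);print(g[105:125,262],g[220:262,295])
E
```

```text
((278.28216552734375, 209.94190979003906), (17.263397216796875, 80.7772445678711), 14.931416511535645)
0.132 [0.64578486 0.20072582] -0.004311450993488841 0.0017075065588730287 [np.float64(0.06523951321047959), np.float64(0.012968415892039136)] 176.05313976480062
0.125 [0.64793859 0.20116546] -0.0021136019911792703 0.0017434587631713905 [np.float64(0.06701574324272017), np.float64(0.01332149776902544)] 176.0531397648006
277 116 [0.57924446 0.18761583] -0.07212795783996451 0.00106143478500266
278 243 [0.71639695 0.21468046] 0.06766264380247888 0.0024348276620585335
278 250 [0.72446597 0.21620785] 0.07587493463848405 0.002451843838701992
279 214 [0.64778348 0.20194573] -0.0021225254556844764 0.0025389526760505182
[0.64021153 0.13966284] -0.021022285324493017 -0.05728823476551538
[0.61808765 0.25703844] -0.021177234806566747 0.062154108031834035
[0.67437082 0.14423386] 0.013394928183053323 -0.059078860194001215
[0.65156344 0.26533434] 0.013253343172377474 0.06415052834257796
[ 57  54  53  53  57  56  52  62  53  35  34  62 118 163 178 150  84  45
  46  49] [196 228 230 229 239 243 243 245 247 179  98  80  80  80  86  85  82  86
  76  74  85 171 240 171  88 106 117 118 120 120 114 145 228 244 244 243
 243 242 243 243 219 214]
```

```bash
python3 - <<'E'
from h import *
go([.647,.201,.13],176.6)
E
```

```text
pos [0.6462 0.1995 0.2529] yaw -169.29 t 12.9833 q6 -93.0
step [-0.0032  0.0045  0.4096] [3.000e-04 1.000e-03 3.135e-01] mm [ -1.    1.3 122.9] deg [1.000e-02 5.000e-02 1.411e+01] rows 2.9473123521916675
```

step_arm(steps=[[-0.003,0.004,0.08,0,0,0.15,-0.5],[-0.003,0.004,0.16,0,0,0.3,-0.5],[-0.003,0.004,0.25,0,0,0.313,-0.5],[-0.003,0.004,0.33,0,0,0.313,-0.5],[-0.003,0.004,0.38,0,0,0.313,-0.5],[-0.003,0.004,0.408,0,0,0.313,-0.5],[-0.003,0.004,0.408,0,0,0.313,-0.5]])

```text
time_s: 13.57
position: [0.6459, 0.2007, 0.1287]
tcp_rot: [[-0.998, 0.059, -0.003], [0.059, 0.998, -0.0], [0.003, -0.0, -1.0]]
force: [-0.2, -0.2, -0.1]
opening: 0.75
grasp_force: 0.0
```

```bash
python3 - <<'E'
from h import *
go([.647,.201,.13],176.6)
E
python3 st.py
```

```text
pos [0.6459 0.2007 0.1287] yaw 176.62 t 13.5667 q6 -78.8
step [-0.0036  0.0013 -0.0042] [-0.0006 -0.0038  0.0005] mm [-1.1  0.4 -1.3] deg [-0.03 -0.17  0.02] rows 0.0406868046050578
[0.6459 0.2007 0.1287] -0.0042 0.0016 F [-0.2  -0.22 -0.08] M [ 0.091 -0.153  0.013] 0.7502837077641089 0.0
```

step_arm(steps=[[0,0,0,0,0,0,0.2],[0,0,0,0,0,0,0.5],[0,0,0,0,0,0,0.65],[0,0,0,0,0,0,0.75],[0,0,0,0,0,0,1],[0,0,0,0,0,0,1],[0,0,0,0,0,0,1]])

```text
time_s: 14.15
position: [0.6481, 0.2009, 0.1311]
tcp_rot: [[-0.998, 0.059, 0.002], [0.059, 0.998, 0.0], [-0.002, 0.001, -1.0]]
force: [-0.1, -0.0, 0.2]
opening: 0.302
grasp_force: 0.0
```

```bash
python3 st.py
```

```text
[0.6481 0.2009 0.1311] -0.002 0.0015 F [-0.09 -0.04  0.19] M [ 0.061 -0.144 -0.025] 0.3020805869967178 0.0
```

step_arm(steps=[[0,0,0,0,0,0,1],[0,0,0,0,0,0,1],[0,0,0,0,0,0,1],[0,0,0,0,0,0,1]])

```text
time_s: 14.48
position: [0.648, 0.2011, 0.1307]
tcp_rot: [[-0.998, 0.059, 0.002], [0.059, 0.998, 0.001], [-0.002, 0.001, -1.0]]
force: [0.1, 1.1, 0.5]
opening: 0.137
grasp_force: 30.0
```

```bash
python3 st.py
```

```text
[0.648  0.2011 0.1307] -0.0021 0.0017 F [0.06 1.13 0.48] M [ 0.21  -0.111 -0.025] 0.13727254950552464 29.9999522510916
```

step_arm(steps=[[0,0,0,0,0,0.1,1],[0,0,0,0,0,0.2,1],[0,0,0,0,0,0.3,1],[0,0,0,0,0,0.4,1],[0,0,0,0,0,0.5,1],[0,0,0,0,0,0.6,1],[0,0,0,0,0,0.6,1]])

```text
time_s: 15.07
position: [0.6481, 0.2014, 0.1308]
tcp_rot: [[-0.862, 0.507, 0.002], [0.507, 0.862, 0.001], [-0.001, 0.002, -1.0]]
force: [0.1, 2.2, 0.4]
opening: 0.135
grasp_force: 30.0
```

```bash
python3 st.py; python3 -c "
from h import *
go([.648,.201,.13],150)"
```

```text
[0.6481 0.2014 0.1308] -0.0019 0.002 F [0.08 2.23 0.4 ] M [ 0.347 -0.164  0.098] 0.13516243639913295 30.001426222734153
pos [0.6481 0.2014 0.1308] yaw 149.57 t 15.0667 q6 -51.8
step [-0.0004 -0.0014  0.0026] [ 0.0023  0.0015 -0.0097] mm [-0.1 -0.4  0.8] deg [ 0.11  0.07 -0.43] rows 0.021219073581732896
```

step_arm(steps=[[0,0,0,0,0,0.1,1],[0,0,0,0,0,0.2,1],[0,0,0,0,0,0.3,1],[0,0,0,0,0,0.4,1],[0,0,0,0,0,0.4,1]])

```text
time_s: 15.48
position: [0.6482, 0.2016, 0.1307]
tcp_rot: [[-0.665, 0.747, 0.002], [0.747, 0.665, 0.001], [-0.001, 0.003, -1.0]]
force: [0.8, 4.6, -1.2]
opening: 0.137
grasp_force: 30.0
```

```bash
cat > m.py <<'E'
from h import *
s=read_state();R=s["tcp_rot"];print("yaw",np.degrees(np.arctan2(R[1,0],R[0,0])).round(2),"Mz",s["moment"][2].round(3),"F",s["force"].round(1),"tau6",s["tau"][5].round(3),s["position"].round(4),"t",s["time_s"])
E
python3 m.py
```

```text
yaw 131.66 Mz 0.122 F [ 0.8  4.6 -1.2] tau6 0.555 [0.6482 0.2016 0.1307] t 15.4833
```

step_arm(steps=[[0.0015,0.0015,0,0,0,0.06,1],[0.0015,0.0015,0,0,0,0.12,1],[0.0015,0.0015,0,0,0,0.18,1],[0.0015,0.0015,0,0,0,0.18,1]])

```text
time_s: 15.82
position: [0.6483, 0.2017, 0.1308]
tcp_rot: [[-0.554, 0.832, 0.002], [0.832, 0.554, 0.0], [-0.001, 0.002, -1.0]]
force: [1.1, 1.5, -0.8]
opening: 0.135
grasp_force: 30.0
```

```bash
python3 m.py
```

```text
yaw 123.67 Mz 0.103 F [ 1.1  1.5 -0.8] tau6 0.382 [0.6483 0.2017 0.1308] t 15.8167
```

step_arm(steps=[[0,0,0,0,0,0.05,1],[0,0,0,0,0,0.1,1],[0,0,0,0,0,0.1,1]])

```text
time_s: 16.07
position: [0.6483, 0.2017, 0.1307]
tcp_rot: [[-0.487, 0.873, 0.002], [0.873, 0.487, 0.001], [-0.001, 0.002, -1.0]]
force: [0.6, 1.5, -0.1]
opening: 0.136
grasp_force: 30.0
```

```bash
python3 m.py
```

```text
yaw 119.18 Mz 0.146 F [ 0.6  1.5 -0.1] tau6 0.336 [0.6483 0.2017 0.1307] t 16.0667
```

step_arm(steps=[[0,0,0,0,0,0.05,1],[0,0,0,0,0,0.1,1],[0,0,0,0,0,0.1,1]])

```text
time_s: 16.32
position: [0.6484, 0.2017, 0.1308]
tcp_rot: [[-0.417, 0.909, 0.002], [0.909, 0.417, 0.001], [-0.0, 0.002, -1.0]]
force: [1.1, 3.5, -1.2]
opening: 0.137
grasp_force: 30.0
```

```bash
python3 m.py
```

```text
yaw 114.67 Mz 0.086 F [ 1.1  3.5 -1.2] tau6 0.344 [0.6484 0.2017 0.1308] t 16.3167
```

step_arm(steps=[[0,0,0,0,0,0.05,1],[0,0,0,0,0,0.1,1],[0,0,0,0,0,0.1,1]])

```text
time_s: 16.57
position: [0.6484, 0.2017, 0.1308]
tcp_rot: [[-0.345, 0.939, 0.003], [0.939, 0.345, 0.001], [-0.0, 0.003, -1.0]]
force: [1.5, 3.1, -0.8]
opening: 0.134
grasp_force: 30.0
```

```bash
python3 m.py
```

```text
yaw 110.16 Mz 0.082 F [ 1.5  3.1 -0.8] tau6 0.362 [0.6484 0.2017 0.1308] t 16.5667
```

step_arm(steps=[[0,0,0,0,0,0.05,1],[0,0,0,0,0,0.1,1],[0,0,0,0,0,0.1,1]])

```text
time_s: 16.82
position: [0.6485, 0.2018, 0.1308]
tcp_rot: [[-0.27, 0.963, 0.003], [0.963, 0.27, 0.001], [-0.0, 0.003, -1.0]]
force: [2.0, 3.3, -1.5]
opening: 0.135
grasp_force: 30.0
```

```bash
python3 m.py
```

```text
yaw 105.66 Mz 0.128 F [ 2.   3.3 -1.5] tau6 0.375 [0.6485 0.2018 0.1308] t 16.8167
```

step_arm(steps=[[0.001,0,0,0,0,0.05,1],[0.002,0,0,0,0,0.1,1],[0.002,0,0,0,0,0.1,1]])

```text
time_s: 17.07
position: [0.6485, 0.2018, 0.1308]
tcp_rot: [[-0.194, 0.981, 0.003], [0.981, 0.194, -0.0], [-0.001, 0.003, -1.0]]
force: [2.7, 1.0, -2.0]
opening: 0.135
grasp_force: 30.0
```

```bash
python3 m.py
```

```text
yaw 101.16 Mz 0.218 F [ 2.7  1.  -2. ] tau6 0.391 [0.6485 0.2018 0.1308] t 17.0667
```

step_arm(steps=[[0,0,0,0,0,0.05,1],[0,0,0,0,0,0.1,1],[0,0,0,0,0,0.1,1]])

```text
time_s: 17.32
position: [0.6485, 0.2018, 0.1308]
tcp_rot: [[-0.116, 0.993, 0.003], [0.993, 0.116, 0.0], [-0.0, 0.003, -1.0]]
force: [2.5, 0.9, -1.8]
opening: 0.134
grasp_force: 30.0
```

```bash
python3 m.py
```

```text
yaw 96.65 Mz 0.122 F [ 2.5  0.9 -1.8] tau6 0.402 [0.6485 0.2018 0.1308] t 17.3167
```

step_arm(steps=[[0,0,0,0,0,0.05,1],[0,0,0,0,0,0.1,1],[0,0,0,0,0,0.1,1]])

```text
time_s: 17.57
position: [0.6486, 0.2018, 0.1308]
tcp_rot: [[-0.038, 0.999, 0.003], [0.999, 0.038, -0.0], [-0.0, 0.003, -1.0]]
force: [4.1, 2.1, -2.5]
opening: 0.136
grasp_force: 30.0
```

```bash
python3 m.py
```

```text
yaw 92.16 Mz 0.21 F [ 4.1  2.1 -2.5] tau6 0.415 [0.6486 0.2018 0.1308] t 17.5667
```

step_arm(steps=[[0,0.001,0,0,0,0.05,1],[0,0.002,0,0,0,0.1,1],[0,0.002,0,0,0,0.1,1]])

```text
time_s: 17.82
position: [0.6487, 0.2018, 0.1308]
tcp_rot: [[0.041, 0.999, 0.002], [0.999, -0.041, -0.0], [-0.0, 0.002, -1.0]]
force: [2.8, 1.5, -0.5]
opening: 0.137
grasp_force: 30.0
```

```bash
python3 m.py
```

```text
yaw 87.66 Mz 0.246 F [ 2.8  1.5 -0.5] tau6 0.427 [0.6487 0.2018 0.1308] t 17.8167
```

step_arm(steps=[[0,0,0,0,0,0.05,1],[0,0,0,0,0,0.1,1],[0,0,0,0,0,0.1,1]])

```text
time_s: 18.07
position: [0.6488, 0.2018, 0.1308]
tcp_rot: [[0.119, 0.993, 0.002], [0.993, -0.119, -0.0], [0.0, 0.002, -1.0]]
force: [3.2, 0.6, -1.2]
opening: 0.134
grasp_force: 30.0
```

```bash
python3 m.py
```

```text
yaw 83.16 Mz 0.215 F [ 3.2  0.6 -1.2] tau6 0.44 [0.6488 0.2018 0.1308] t 18.0667
```

step_arm(steps=[[0,0,0,0,0,0.05,1],[0,0,0,0,0,0.1,1],[0,0,0,0,0,0.1,1]])

```text
time_s: 18.32
position: [0.6488, 0.2019, 0.1308]
tcp_rot: [[0.197, 0.98, 0.002], [0.98, -0.197, -0.0], [0.0, 0.002, -1.0]]
force: [3.3, 0.5, -2.0]
opening: 0.135
grasp_force: 30.0
```

```bash
python3 m.py
```

```text
yaw 78.66 Mz 0.21 F [ 3.3  0.5 -2. ] tau6 0.435 [0.6488 0.2019 0.1308] t 18.3167
```

step_arm(steps=[[0,0,0,0,0,0.05,1],[0,0,0,0,0,0.08,1],[0,0,0,0,0,0.08,1]])

```text
time_s: 18.57
position: [0.6488, 0.2019, 0.1308]
tcp_rot: [[0.259, 0.966, 0.002], [0.966, -0.259, -0.0], [0.001, 0.002, -1.0]]
force: [3.5, 0.6, -2.4]
opening: 0.138
grasp_force: 30.0
```

```bash
python3 m.py
```

```text
yaw 74.99 Mz 0.077 F [ 3.5  0.6 -2.4] tau6 0.242 [0.6488 0.2019 0.1308] t 18.5667
```

step_arm(steps=[[0,0,0,0,0,0.03,1],[0,0,0,0,0,0.06,1],[0,0,0,0,0,0.06,1]])

```text
time_s: 18.82
position: [0.6489, 0.2018, 0.1308]
tcp_rot: [[0.307, 0.952, 0.002], [0.952, -0.307, 0.0], [0.001, 0.002, -1.0]]
force: [4.6, -0.5, -3.6]
opening: 0.135
grasp_force: 30.0
```

```bash
python3 m.py
```

```text
yaw 72.15 Mz -0.023 F [ 4.6 -0.5 -3.6] tau6 0.096 [0.6489 0.2018 0.1308] t 18.8167
```

step_arm(steps=[[0,0,0,0,0,0.05,1],[0,0,0,0,0,0.1,1],[0,0,0,0,0,0.1,1]])

```text
time_s: 19.07
position: [0.6489, 0.2018, 0.1308]
tcp_rot: [[0.38, 0.925, 0.002], [0.925, -0.38, 0.0], [0.001, 0.002, -1.0]]
force: [5.4, -0.7, -3.6]
opening: 0.137
grasp_force: 30.0
```

```bash
python3 m.py
```

```text
yaw 67.64 Mz 0.014 F [ 5.4 -0.7 -3.6] tau6 0.251 [0.6489 0.2018 0.1308] t 19.0667
```

step_arm(steps=[[0,0,0,0,0,0,0.5],[0,0,0,0,0,0,0],[0,0,0,0,0,0,-0.5],[0,0,0,0,0,0,-0.5],[0,0,0,0,0,0,-0.5],[0,0,0,0,0,0,-0.5]])

```text
time_s: 19.57
position: [0.648, 0.2022, 0.1307]
tcp_rot: [[0.379, 0.925, 0.001], [0.925, -0.379, 0.0], [0.0, 0.0, -1.0]]
force: [0.3, -0.3, 0.2]
opening: 0.503
grasp_force: 0.0
```

step_arm(steps=[[0,0,-0.05,0,0,0,-0.5],[0,0,-0.1,0,0,0,-0.5],[0,0,-0.2,0,0,0,-0.5],[0,0,-0.3,0,0,0,-0.5],[0,0,-0.4,0,0,0,-0.5],[0,0,-0.4,0,0,0,-0.5]])

```text
time_s: 20.07
position: [0.6518, 0.2028, 0.2584]
tcp_rot: [[0.379, 0.925, 0.015], [0.925, -0.379, 0.002], [0.008, 0.013, -1.0]]
force: [1.4, 0.4, 0.7]
opening: 0.744
grasp_force: 0.0
```

```bash
python3 - <<'E'
from h import *
c=cap("wrist");save(c,"w5.png");h=cv2.cvtColor(c["image"],cv2.COLOR_RGB2HSV)
red=(((h[...,0]<8)|(h[...,0]>172))&(h[...,1]>140)&(h[...,2]>60)).astype(np.uint8);red[:150]=0;red[262:]=0;red[:,:220]=0;red[:,340:]=0
r=cv2.minAreaRect(cv2.findNonZero(red));b=np.array([onz(c,*q,.132) for q in cv2.boxPoints(r)]);e=[b[1]-b[0],b[2]-b[1]];L=max(e,key=np.linalg.norm)
print(r,b.mean(0),np.linalg.norm(L),np.degrees(np.arctan2(L[1],L[0])))
save(cap("scene"),"s5.png")
exec(open("m.py").read())
E
python3 -c "
import cv2;i=cv2.imread('pics/w5.png');j=cv2.imread('pics/s5.png')
k=cv2.resize(j[180:290,270:430],(560,385));cv2.imwrite('pics/c5.png',cv2.vconcat([i[:200+60],k[:340]]))"
```

```text
((271.4999694824219, 209.49996948242188), (78.99998474121094, 14.999998092651367), 90.0) [0.65053597 0.20516784 0.132     ] 0.06533299367294185 -112.18011736450087
yaw 67.72 Mz 0.009 F [ 1.  -0.1  0.4] tau6 0.003 [0.6489 0.2023 0.2527] t 20.1667
```

View pics/c5.png

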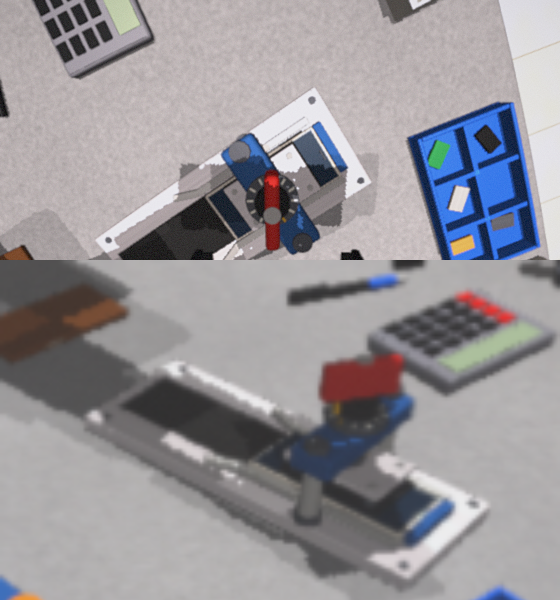

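The handle stayed where I released it, the phone is against the blue stop under the foot, and the arm is clear. The torque rose, fell away and reversed only once, so there was a single click.

```bash
python3 -c "
from rig import *
print(hand_in())"
```

```text
the job is handed in; nothing more can be done
None
```

The phone is screen up under the foot, pushed home against the blue stop with about 6 N. I screwed the foot down to one clutch click, judged from the torque rising then reversing once, but held the handle about 5–7° past it before letting go, so the screw may have backed off slightly and the foot may press with somewhat less than 20 N. The job is handed in, with no verdict returned.

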